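# Hang the spun sample bottle in the slotted rack

## Robot

A 6-joint arm with a two-finger parallel gripper is mounted at the origin on the work surface. World frame = base frame: x ahead of the robot, y to its left, z up, the work surface at z = 0. Lengths are in m, angles in degrees, forces in N, time in s.
With the tool pointing down it reaches from about 0.4 to 0.825 m from the base axis. Payload 7 kg.
Tool frame: the origin (TCP) lies on the centre line of the jaws, within the pads' length; the fingertips stand 19 mm ahead of it and the grasp point (between the pads) is the TCP; z points along the fingers, y is the line along which they close (so a half turn about z gives the same grasp; the last joint's range is limited). The gripper opens to 88 mm and grips with 3 to 60 N. Pads are 19 mm wide; open, the fingers measure 130 mm over their backs; the gripper's body (78 mm by 193 mm) begins 47 mm behind the grasp point.
Start: joints at [89.215, 20.546, 0.682, 0, -70.136, -16.507], TCP at [0.201, 0.644, 0.246] pointing down, gripper open.
Joint ranges: [-176.03, 176.03], [-82.01, 121.73], [-58.28, 71.71], [-173.87, 95.51], [-174.79, -0.11], [-173.66, 173.66]. Speed limits (degrees/s): [136.94, 136.94, 172.46, 180, 180, 180].

## Interface

Orientations are given as [roll, pitch, yaw] about the fixed x, y, z axes, in that order (R = Rz(yaw) Ry(pitch) Rx(roll)).
In Python, from plant import ctrl gives the robot as it stands.
- The arm moves only by the tool move_arm, never from a script. Its argument "motion" is a list of rows, each a list of 3 entries, a list of its own where there are three numbers: the shift along the tool's x, y, z in mm, then the turn, a rotation vector about the tool's x, y, z in degrees, then the closure, from 0 (fully open) to 1 (shut). A call has 1 to 10 rows; each row is the pose to reach, as a shift and turn from the pose commanded when the call began, along the tool's axes at that moment; what a row does not reach only later rows make up. A row lasts 1/12 s, in which the tool goes at most 41.7 mm and 7.16 degrees, less where a joint would pass 70% of its speed; a pose out of reach is approached as far as the arm can. A call with a gripper value outside its range is refused whole. The fingers move at their own pace and stop on an object; the grip force is fixed at half the most. Time passes only in rows, so rows that repeat a pose let the fingers close. It gives the time, the measured TCP pose, the force, the opening and the grip force at its end, in the units of the state.
- ctrl.get_obs(): the state, without advancing time (a new reading comes with each control period).
- ctrl.snapshot(name): name is "scene" or "top" or "wrist"; returns a dict with "color" (400x640x3 uint8, blue, green, red), "camera_matrix" (3x3 intrinsics, pixels), "cam_to_world" (4x4, takes a point from camera to world coordinates). Camera axes: x right, y up, looking along -z (the intrinsics and any distortion apply to the point x, -y, -z); pixel columns grow to the right and rows downward; lengths in m; the calibration is good to about 2 mm. A picture is of the moment at which its call begins. There is no depth.
- ctrl.close_job(): hands the job in; it is judged then, once.
The state is a dict: "clock": time; "joint_pos": joint angles; "qvel": joint speeds; "tau": joint torques, N m; "tool_pos": TCP position; "orientation": TCP orientation; "force": force on the tool from outside, world axes, zero at the start; "moment": the same for the moment, N m; "opening": finger opening in m; "gripper_force": force on a finger pad.
Only numpy, scipy, OpenCV 4.12 (cv2) and the standard library are available. Lean on these libraries where they do the work, as an engineer would, in place of code of your own. Each camera call takes 0.05 s, during which the arm holds its last target. There are 200 camera calls.

## Task

Pull the green-capped bottle up out of the centrifuge rotor and hang it in the free bay of the slotted rack, the bay in line with the green tag: its neck goes in at the open mouth of the plate, along the slot and round into the bay until it is fully home against the bay's closed end, hanging straight by its cap on the plate, let go and still. Leave the other bottles and the wash bottle standing or hanging where they are.

Things in the scene. Friction and masses are not known exactly. Their poses are not given: they have to be found in the camera images.
- green_bottle: The bottle to move: amber, 134 tall, green cap, about 90 g; starts upright in a rotor well. Origin: centre of its underside, z up along its axis. From the underside up: round body diameter 34 up to 70, shoulder narrowing up to 80, neck diameter 15 from 80 to 104, round cap diameter 34 from 104 to 134 (grip it from above).
- green_bottle_cap (a point): Centre of the underside of the green cap, on the bottle's axis, 104 above the bottle's origin. Only the cap's 34 wide underside can rest on the rack's plate; body and cap are too wide for the slot, only the neck passes.
- red_bottle: amber bottle, 134 tall, red cap; origin: centre of its underside, z up along its axis. Same shape as the green-capped bottle. Stands in another well; leave it.
- blue_bottle: amber bottle, 134 tall, blue cap; origin: centre of its underside, z up along its axis. Same shape as the green-capped bottle. Stands in another well; leave it.
- hung_bottle: amber bottle, 134 tall, white cap; origin: centre of its underside, z up along its axis. Same shape as the green-capped bottle. Already hangs by its cap in the occupied bay of the rack; leave it.
- rotor: Dark navy centrifuge rotor, fixed on the bench, any yaw: bowl 210 across, 58 high, hub with brass knob (58 high) in the middle. Origin: centre of its underside. Four grey upright wells, axes 58 from the centre along its +x, +y, -x, -y; bore diameter 44, rim 64 high, floor 16 high. One well is empty.
- rack: Hanging rack, fixed: blue base 120 (x) by 190 (y) by 8 high, yellow plate of the same outline, 6 thick, top 130 above the bench, on four posts (diameter 10, at x +-52, y +-87). Origin: centre of the base's underside; +x runs from the mouth side to the back. A slot 22 wide in the plate: stem, cross slot and two bays (see the rack points).
- rack_mouth (a point): Middle of the slot's open mouth, on the plate's front edge (rack x = -60, y = 0), at the plate's top surface, 130 above the bench. From here the 22 wide stem runs straight along rack +x to the cross slot.
- rack_turn (a point): Where the stem meets the cross slot: rack x = +20, y = 0, at the plate's top. The cross slot (22 wide) runs along rack y from -61 to +61. At each end, centred on y = +50 and y = -50, a 22 wide bay leads from it back towards the front (-x) to its closed end at x = -24. A 28 wide tongue of plate parts stem and bay.
- bay_tag: Green tag: tile 18 by 34 by 3 fixed on the plate's back strip, in line with the free bay. Origin: NOT on the tile but at the hanging place in the free bay (rack x = -15, y = +50 or -50), at the plate's top; the tile's centre is 61 from it along +x. Axes as the rack's. A bottle hung home has its axis here and its underside 26 above the bench.
- wash_bottle: White wash bottle with yellow cap, loose, diameter 56, 160 high, standing between rotor and rack. Origin: centre of its underside. Leave it standing.

How it is judged (in metres and radians):
On the way:
1. the green-capped bottle is lifted clear of its well (height (world z) of green_bottle above 0.07 m), for 0.1 s.
At the end, for the whole second after the job is handed in: Green-capped bottle hangs at rest in the free bay: axis within 12 mm along and 10 mm across the bay of the hanging place, cap underside within 4 mm of the plate top, tilt under 0.12 rad; red, blue and wash bottles within 25 mm, white-capped one within 20 mm of their starts, upright (x of green_bottle in the frame of bay_tag between -0.012 and 0.012 m and y of green_bottle in the frame of bay_tag between -0.01 and 0.01 m and z of green_bottle_cap in the frame of rack between 0.126 and 0.134 m and angle between green_bottle's own z axis and vertical below 0.12 rad and linear speed of green_bottle below 0.02 m/s and angular speed of green_bottle below 0.3 rad/s and distance of each of red_bottle, blue_bottle, wash_bottle from where it was at the start of the episode below 0.025 m and angle between each of red_bottle, blue_bottle, hung_bottle's own z axis and vertical below 0.25 rad and distance of hung_bottle from where it was at the start of the episode below 0.02 m and angle between wash_bottle's own z axis and vertical below 0.2 rad); the robot touches nothing.
It fails at once if a bystander bottle is displaced (over 25 mm; the hung one 20 mm) or tipped (over 0.25 rad; the wash bottle 0.2 rad) (distance of any of red_bottle, blue_bottle, wash_bottle from where it was at the start of the episode above 0.025 m or angle between any of red_bottle, blue_bottle, hung_bottle's own z axis and vertical above 0.25 rad or distance of hung_bottle from where it was at the start of the episode above 0.02 m or angle between wash_bottle's own z axis and vertical above 0.2 rad).
It also fails if it takes over 48 s, if anything falls off the work surface, if the arm or the gripper's body presses on something with over 40 N, if the wrist force passes 120 N, or if a joint passes its speed limit or range.

## Working session

There is one attempt and no reset: what is moved stays moved. The work goes in short steps, Python scripts to look and compute and a tool call to move; the robot and the scene stay as the last step left them, time stands still between calls to the robot, and variables do not carry over. Pictures are saved under pics/ and viewed, at most 10 in all, crops included, and the job is handed in when it is done.

Besides the shell and the picture viewer there is one more tool, called after "Request:" as name([rows], argument=value, ...), one row to a line, values as JSON. move_arm: Moves the arm, as the interface text tells. Its arguments: {"type":"object","properties":{"motion":{"type":"array"}},"required":["motion"]}

```bash
mkdir -p pics; ls; python3 - <<'E'
from plant import ctrl
import cv2,numpy as np,pickle
o=ctrl.get_obs();print(o)
d={}
for n in("scene","top","wrist"):
    s=ctrl.snapshot(n);d[n]=s;cv2.imwrite(f"pics/{n}0.png",s["color"])
    print(n,s["camera_matrix"].tolist(),np.round(s["cam_to_world"],3).tolist(),s.keys())
pickle.dump(d,open("d0.pkl","wb"))
cv2.imwrite("pics/a.png",np.vstack([d["scene"]["color"],d["top"]["color"]])[:, :] if 0 else d["scene"]["color"])
E
```

```text
pics
{'clock': 0.0, 'joint_pos': array([ 8.92136801e+01,  2.05924949e+01,  6.35092828e-01, -2.01689081e-02,
       -7.01361565e+01, -1.65065396e+01]), 'qvel': array([-0.01834174,  0.01357286,  0.08093647, -0.00601478, -0.10437761,
        0.0620566 ]), 'tau': array([ 8.45148634e-05, -5.82722747e+01,  2.93042600e+01,  6.99670047e+00,
        6.81356833e-03, -1.50049505e-04]), 'tool_pos': array([0.20053862, 0.64405269, 0.24462057]), 'orientation': array([ 1.79904910e+02, -8.40621378e-03, -1.72997211e+01]), 'force': array([ 0.60151706,  0.1911583 , -0.3070125 ]), 'moment': array([0.00149739, 0.02114565, 0.00603545]), 'gripper_force': 0.0, 'opening': 0.08781503419171667}
scene [[520.9947580986591, 0.0, 318.60630739658876], [0.0, 520.9947580986591, 196.7477210466065], [0.0, 0.0, 1.0]] [[0.87, -0.401, 0.287, 0.849], [0.493, 0.717, -0.493, -0.484], [-0.008, 0.57, 0.822, 0.896], [0.0, 0.0, 0.0, 1.0]] dict_keys(['color', 'camera_matrix', 'cam_to_world'])
top [[460.7758597865047, 0.0, 318.25265055488137], [0.0, 460.7758597865047, 199.5081319813528], [0.0, 0.0, 1.0]] [[0.004, 0.98, -0.197, 0.378], [-1.0, 0.002, -0.007, 0.006], [-0.007, 0.197, 0.98, 1.135], [0.0, 0.0, 0.0, 1.0]] dict_keys(['color', 'camera_matrix', 'cam_to_world'])
wrist [[317.55646125336455, 0.0, 317.2754134211144], [0.0, 317.55646125336455, 198.97984960736386], [0.0, 0.0, 1.0]] [[-0.297, 0.908, 0.295, 0.281], [-0.955, -0.283, -0.09, 0.617], [0.001, -0.308, 0.951, 0.383], [0.0, 0.0, 0.0, 1.0]] dict_keys(['color', 'camera_matrix', 'cam_to_world'])
```

View pics/top0.png

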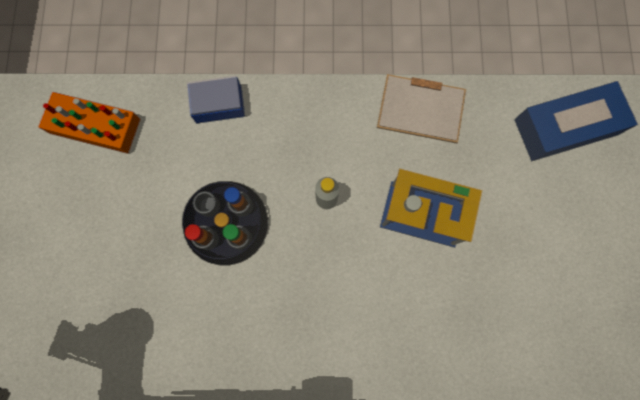

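View pics/scene0.png

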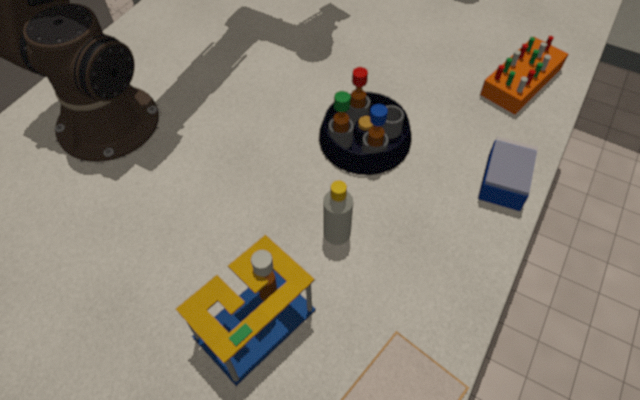

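The top view shows the rotor at about (224,222) with the green cap at (231,232). The wash bottle is at (327,190). The rack is at (432,207), with its mouth towards the robot, the tag at (461,190), and the white-capped bottle in the left bay. The scene view shows the green cap at (342,102), the tag at (240,335), and the plate corners clearly.

```bash
cat > h.py <<'E'
import cv2,numpy as np
def ray(s,p):
    p=np.asarray(p,float);K=s["camera_matrix"];T=s["cam_to_world"]
    d=np.array([(p[0]-K[0,2])/K[0,0],-(p[1]-K[1,2])/K[1,1],-1.])
    d=T[:3,:3]@d;return T[:3,3],d/np.linalg.norm(d)
def tri(s1,p1,s2,p2):
    a,u=ray(s1,p1);b,v=ray(s2,p2)
    t=np.linalg.lstsq(np.c_[u,-v],b-a,rcond=None)[0]
    x,y=a+t[0]*u,b+t[1]*v
    return (x+y)/2,np.linalg.norm(x-y)
def onz(s,p,z):
    a,u=ray(s,p);return a+u*(z-a[2])/u[2]
HSV=dict(green=((50,120,50),(80,255,255)),yellow=((18,150,90),(32,255,255)),blue=((108,170,80),(125,255,255)),red=((0,200,90),(4,255,255)))
def blobs(s,c,amin=25):
    h=cv2.cvtColor(s["color"],cv2.COLOR_BGR2HSV);m=cv2.inRange(h,*[np.array(v) for v in HSV[c]])
    cs=cv2.findContours(m,cv2.RETR_EXTERNAL,cv2.CHAIN_APPROX_NONE)[0]
    return sorted([k for k in cs if cv2.contourArea(k)>=amin],key=lambda k:-cv2.contourArea(k))
def cen(k):
    (x,y),(w,h),a=cv2.minAreaRect(k);return np.array([x,y])
E
python3 - <<'E'
import pickle;from h import *
d=pickle.load(open("d0.pkl","rb"))
for n in d:
  for c in HSV:
    for k in blobs(d[n],c): print(n,c,cv2.contourArea(k),cen(k).round(1))
for n in("scene","top"):
  k=blobs(d[n],"yellow")[0]; hull=cv2.convexHull(k)
  print(n,"hull",cv2.approxPolyDP(hull,4,True)[:,0].tolist(),"raw",cv2.approxPolyDP(k,3,True)[:,0].tolist())
E
```

```text
scene green 225.5 [342.5 101.5]
scene green 189.0 [240.3 334.2]
scene green 29.5 [534.  56.]
scene green 27.0 [509.8  77.9]
scene yellow 5658.5 [244.4 295. ]
scene yellow 234.5 [338.  190.5]
scene yellow 104.0 [364.4 122.3]
scene blue 149.0 [378.5 110. ]
scene red 94.5 [360.  73.]
top green 179.5 [230.3 232.3]
top green 69.5 [461.2 190.3]
top yellow 2988.5 [434.4 205. ]
top yellow 140.0 [221.  219.5]
top yellow 126.0 [327.  184.5]
top blue 136.0 [231.5 194.5]
top red 160.0 [192.5 231.5]
scene hull [[266, 236], [313, 279], [223, 361], [177, 308]] raw [[266, 236], [229, 266], [255, 292], [268, 281], [254, 274], [249, 259], [255, 250], [263, 248], [272, 254], [273, 268], [287, 281], [228, 332], [206, 310], [216, 300], [231, 313], [243, 303], [217, 276], [177, 308], [223, 361], [313, 279]]
top hull [[399, 170], [480, 190], [470, 240], [387, 219]] raw [[400, 169], [387, 219], [423, 228], [429, 200], [421, 197], [422, 205], [414, 212], [403, 207], [410, 185], [464, 199], [458, 222], [449, 219], [451, 206], [440, 203], [434, 231], [470, 240], [480, 190]]
```

View pics/wrist0.png

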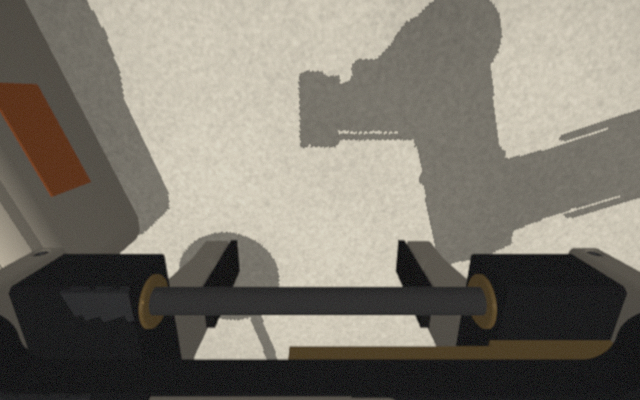

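The wrist view shows only bench and arm shadow, with the fingers at about columns 230 and 410, so I'll use the two fixed views.

```bash
python3 - <<'E'
import pickle;from h import *
d=pickle.load(open("d0.pkl","rb"));S,T=d["scene"],d["top"]
def t(n,a,b):
    p,e=tri(S,a,T,b);print(n,(p*1e3).round(1),"gap",round(e*1e3,1));return p
g=t("green cap",[342.5,101.5],[230.3,232.3]);t("blue",[378.5,110],[231.5,194.5]);t("red",[360,74],[192.5,231.5])
t("hub",[364.4,122.3],[221,219.5]);t("washcap",[338,190.5],[327,184.5]);tag=t("tag",[240.3,334.2],[461.2,190.3])
# subpixel corners: intersect lines fitted to hull edges
def corners(s,app):
    k=blobs(s,"yellow")[0][:,0].astype(float);L=[]
    for i in range(4):
        a,b=np.array(app[i],float),np.array(app[(i+1)%4],float);u=(b-a)/np.linalg.norm(b-a)
        w=k-a;s_=w@u;dist=np.abs(w@[-u[1],u[0]]);q=k[(dist<1.8)&(s_>4)&(s_<np.linalg.norm(b-a)-4)]
        vx,vy,x,y=cv2.fitLine(q.astype(np.float32),cv2.DIST_HUBER,0,.01,.01).ravel();L.append(np.cross([x,y,1],[x+vx,y+vy,1]))
    C=[np.cross(L[i-1],L[i]) for i in range(4)];return np.array([c[:2]/c[2] for c in C])
ct=corners(T,[[399,170],[480,190],[470,240],[387,219]]);cs=corners(S,[[313,279],[223,361],[177,308],[266,236]])
print(ct.round(1).tolist(),cs.round(1).tolist())
P=np.array([t(n,a,b) for n,a,b in zip(["BL","BR","FR","FL"],cs,ct)])
# rigid 2D fit
for nm,Q in(("tri",P),("topz130",np.array([onz(T,c,.13) for c in ct])),("scz130",np.array([onz(S,c,.13) for c in cs]))):
    M=np.array([[60,95],[60,-95],[-60,-95],[-60,95]])/1e3;c=Q[:,:2].mean(0);H=M.T@(Q[:,:2]-c)
    yaw=np.arctan2(H[0,1]-H[1,0],H[0,0]+H[1,1]);R=np.array([[np.cos(yaw),-np.sin(yaw)],[np.sin(yaw),np.cos(yaw)]])
    print(nm,"c",(c*1e3).round(1),"yaw",np.degrees(yaw).round(2),"sides",[round(1e3*np.linalg.norm(Q[i,:2]-Q[i-1,:2]),1) for i in range(4)],"res",((Q[:,:2]-c-M@R.T)*1e3).round(1).tolist())
    print("  tag in rack",(R.T@(tag[:2]-c)*1e3).round(1),"expect 46,-50")
    for q in((-.1,0),(-.06,0),(.02,0),(.02,-.05),(-.015,-.05)):
        w=c+R@np.array(q);print("  ",q,(w*1e3).round(1),"r",np.linalg.norm(w).round(3))
E
```

```text
green cap [506.4 207.2 128.5] gap 0.7
blue [587.7 204.4 146.8] gap 1.0
red [506.  287.  139.7] gap 0.6
hub [545.3 244.6  52.3] gap 2.9
washcap [610.5  -5.5 145.8] gap 0.0
tag [ 602.4 -303.8  130.3] gap 2.4
[[399.2, 169.1], [480.5, 190.6], [469.9, 240.8], [387.1, 218.3]] [[313.8, 279.4], [223.4, 362.7], [176.1, 308.7], [264.8, 235.4]]
BL [ 652.7 -168.2  124.8] gap 2.9
BR [ 603.2 -349.9  122.5] gap 1.2
FR [ 489.9 -317.9  125.9] gap 1.6
FL [ 539.2 -138.   126.4] gap 1.8
tri c [ 571.2 -243.5] yaw -15.29 sides [np.float64(117.5), np.float64(188.3), np.float64(117.7), np.float64(186.6)] res [[-1.5, -0.5], [-0.9, 1.1], [1.6, 1.4], [0.7, -1.9]]
  tag in rack [ 46.  -49.9] expect 46,-50
   (-0.1, 0) [ 474.8 -217.1] r 0.522
   (-0.06, 0) [ 513.4 -227.7] r 0.562
   (0.02, 0) [ 590.5 -248.8] r 0.641
   (0.02, -0.05) [ 577.4 -297. ] r 0.649
   (-0.015, -0.05) [ 543.6 -287.8] r 0.615
topz130 c [ 569.5 -242.8] yaw -15.24 sides [np.float64(116.2), np.float64(186.1), np.float64(116.2), np.float64(185.7)] res [[-2.2, -1.3], [-1.3, 2.5], [2.3, 1.5], [1.3, -2.7]]
  tag in rack [ 47.7 -50.2] expect 46,-50
   (-0.1, 0) [ 473.1 -216.5] r 0.52
   (-0.06, 0) [ 511.7 -227. ] r 0.56
   (0.02, 0) [ 588.8 -248.1] r 0.639
   (0.02, -0.05) [ 575.7 -296.3] r 0.647
   (-0.015, -0.05) [ 541.9 -287.1] r 0.613
scz130 c [ 573.7 -244.3] yaw -15.26 sides [np.float64(117.8), np.float64(187.9), np.float64(118.1), np.float64(185.8)] res [[-1.5, -0.9], [-0.6, 1.0], [1.6, 1.9], [0.4, -2.1]]
  tag in rack [ 43.3 -49.8] expect 46,-50
   (-0.1, 0) [ 477.2 -218. ] r 0.525
   (-0.06, 0) [ 515.8 -228.5] r 0.564
   (0.02, 0) [ 593.  -249.6] r 0.643
   (0.02, -0.05) [ 579.8 -297.8] r 0.652
   (-0.015, -0.05) [ 546.1 -288.6] r 0.618
```

```bash
cat > go.py <<'E'
import sys,numpy as np;from scipy.spatial.transform import Rotation as R
from plant import ctrl
o=ctrl.get_obs();p=o["tool_pos"]*1e3;r=R.from_euler("xyz",o["orientation"],degrees=True)
x,y,z,yaw=map(float,sys.argv[1:5]);q=R.from_euler("xyz",[180,0,yaw],degrees=True)
print("t",round(o["clock"],2),"p",p.round(1),"rpy",o["orientation"].round(2),"F",o["force"].round(1),"op",round(o["opening"]*1e3,1))
print("shift",r.inv().apply(np.array([x,y,z])-p).round(1),"turn",(r.inv()*q).as_rotvec(degrees=True).round(2))
E
python3 go.py 506 206 246 -105.3
```

```text
t 0.15 p [200.6 644.2 244.8] rpy [ 1.7993e+02 -1.0000e-02 -1.7290e+01] F [ 0.2 -0.9 -0.9] op 87.7
shift [421.9 327.6  -0.7] turn [ 5.000e-02 -6.000e-02  8.801e+01]
```

Request:
move_arm([
  [[42,33,0],[0,0,7],0.4],
  [[74,57,0],[0,0,14],0.4],
  [[106,82,0],[0,0,21],0.4],
  [[138,107,0],[0,0,28],0.4],
  [[170,132,0],[0,0,35],0.4],
  [[202,157,0],[0,0,42],0.4],
  [[234,182,0],[0,0,49],0.4],
  [[266,207,0],[0,0,56],0.4],
  [[298,232,0],[0,0,63],0.4],
  [[330,257,0],[0,0,70],0.4],
])

```text
clock: 0.98
tool_pos: [0.439, 0.3004, 0.2457]
orientation: [-180.0, 0.0, -87.6]
force: [0.3, 0.4, 0.2]
opening: 0.0527
gripper_force: 0.0
```

```bash
python3 go.py 506 206 246 -105.3
```

```text
t 0.98 p [439.  300.4 245.7] rpy [-1.800e+02  2.000e-02 -8.762e+01] F [0.3 0.4 0.2] op 52.7
shift [ 97.1 -63.   -0.3] turn [-0.    0.02 17.68]
```

Request:
move_arm([
  [[30,-20,0],[0,0,6],0.4],
  [[60,-40,0],[0,0,12],0.4],
  [[85,-55,0],[0,0,17.7],0.4],
  [[97,-63,0],[0,0,17.7],0.4],
  [[97,-63,0],[0,0,17.7],0.4],
  [[97,-63,0],[0,0,17.7],0.4],
])

```text
clock: 1.48
tool_pos: [0.5061, 0.2076, 0.2452]
orientation: [180.0, -0.0, -105.1]
force: [1.0, -0.5, -0.4]
opening: 0.0527
gripper_force: 0.0
```

```bash
python3 - <<'E'
from h import *;from plant import ctrl
s=ctrl.snapshot("wrist");cv2.imwrite("pics/w1.png",s["color"])
for c in("green","red","blue"):
  for k in blobs(s,c,60): 
    print(c,cv2.contourArea(k),cen(k).round(1),cv2.boundingRect(k),(onz(s,cen(k),.15)*1e3).round(1))
E
python3 go.py 506 206 144 -105.3
```

```text
green 1429.5 [316.4 201.3] (296, 178, 43, 47) [505.3 199.4 150. ]
blue 1021.5 [217.5 228.1] (200, 203, 38, 48) [587.6 200.7 150. ]
blue 161.5 [ 81.8 264.1] (71, 245, 33, 40) [708.  201.9 150. ]
t 1.53 p [505.8 208.3 245.4] rpy [ 1.7998e+02 -1.0000e-02 -1.0502e+02] F [0.4 0.3 0.2] op 52.6
shift [  2.1  -0.8 101.4] turn [ 0.02 -0.01  0.28]
```

View pics/w1.png

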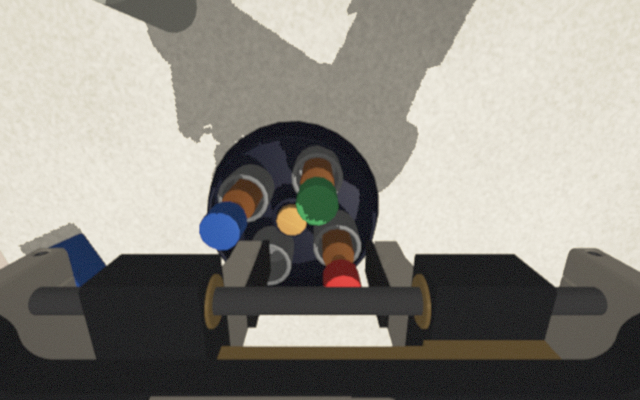

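The wrist view shows the green cap at (317,201), the blue cap at (220,228), the red cap at (341,278), and the fingers clear of all of them.

```bash
python3 - <<'E'
import pickle;from h import *;from plant import ctrl
d=pickle.load(open("d0.pkl","rb"));w=ctrl.snapshot("wrist")
h=cv2.cvtColor(w["color"],cv2.COLOR_BGR2HSV);HSV["green"]=((45,90,30),(85,255,255))
def c(s,i=0):
    k=[k for k in blobs(s,"green",100)];k=k[i];print(cv2.boundingRect(k),cen(k));return cen(k)
S,T=d["scene"],d["top"]
a=c(S) ;b=c(T);e=c(w)
for n,(s,p,t,q) in dict(ST=(S,a,T,b),WS=(w,e,S,a),WT=(w,e,T,b)).items():
    r=tri(s,p,t,q);print(n,(r[0]*1e3).round(1),round(r[1]*1e3,1))
for n,s,p in(("S",S,a),("T",T,b),("W",w,e)): print(n,(onz(s,p,.135)*1e3).round(1),ray(s,p)[1].round(2))
E
```

```text
(334, 92, 17, 20) [342.  101.5]
(222, 224, 18, 17) [230.50001526 232.00001526]
(295, 177, 44, 48) [315.99996948 200.50001526]
ST [506.5 206.1 129.7] 0.6
WS [506.8 205.5 130.4] 0.6
WT [507.3 207.1 125.7] 0.2
S [508.7 201.1 135. ] [-0.32  0.63 -0.71]
T [506.  205.3 135. ] [ 0.12  0.19 -0.97]
W [506.6 204.2 135. ] [ 0.09  0.3  -0.95]
```

Request:
move_arm([
  [[2,-1,25],[0,0,0],0.4],
  [[2,-1,50],[0,0,0],0.4],
  [[2,-1,75],[0,0,0],0.4],
  [[2,-1,92],[0,0,0],0.4],
  [[2,-1,102],[0,0,0],0.4],
  [[2,-1,102],[0,0,0],0.4],
  [[2,-1,102],[0,0,0],0.4],
])

```text
clock: 2.17
tool_pos: [0.5063, 0.2069, 0.1439]
orientation: [-180.0, -0.0, -104.9]
force: [-0.1, 0.2, 0.6]
opening: 0.0523
gripper_force: 0.0
```

```bash
python3 - <<'E'
import cv2;from plant import ctrl
cv2.imwrite("pics/s2.png",cv2.resize(ctrl.snapshot("scene")["color"][20:220,220:500],None,fx=2.8,fy=2.8,interpolation=2))
E
python3 go.py 506.5 205.5 143 -105.3
```

```text
t 2.22 p [506.8 207.1 144.6] rpy [-1.7994e+02  4.0000e-02 -1.0492e+02] F [-0.1  0.2  1.1] op 52.5
shift [ 1.6 -0.1  1.6] turn [-0.06  0.04  0.38]
```

View pics/s2.png

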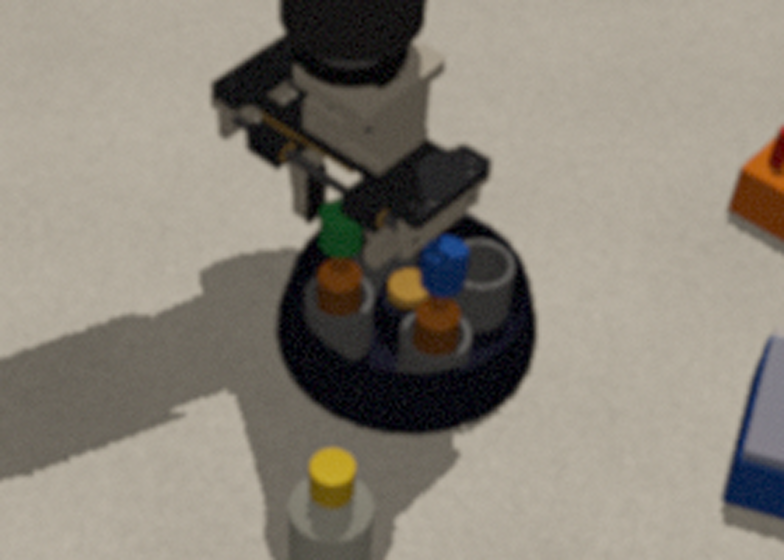

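The green cap, at (341,230) in the crop, sits between the two fingers, and the other bottles are untouched. I'll close the gripper.

Request:
move_arm([
  [[1.5,0,1],[0,0,0.4],0.4],
  [[1.5,0,1],[0,0,0.4],1],
  [[1.5,0,1],[0,0,0.4],1],
  [[1.5,0,1],[0,0,0.4],1],
  [[1.5,0,1],[0,0,0.4],1],
  [[1.5,0,1],[0,0,0.4],1],
])

```text
clock: 2.72
tool_pos: [0.5062, 0.2048, 0.143]
orientation: [-180.0, 0.0, -105.4]
force: [-0.7, 0.7, 3.4]
opening: 0.0336
gripper_force: 30.0
```

Request:
move_arm([
  [[0,0,-8],[0,0,0],1],
  [[0,0,-20],[0,0,0],1],
  [[0,0,-35],[0,0,0],1],
  [[0,0,-50],[0,0,0],1],
  [[0,0,-65],[0,0,0],1],
  [[0,0,-76],[0,0,0],1],
  [[0,0,-80],[0,0,0],1],
  [[0,0,-80],[0,0,0],1],
])

```text
clock: 3.38
tool_pos: [0.5063, 0.205, 0.2236]
orientation: [-179.9, 0.1, -105.4]
force: [0.2, 0.6, -0.6]
opening: 0.0333
gripper_force: 30.0
```

```bash
python3 - <<'E'
import pickle;from h import *;from plant import ctrl
HSV["green"]=((45,90,30),(85,255,255))
S,T=ctrl.snapshot("scene"),ctrl.snapshot("top")
for s in(S,T): print([(cen(k).round(1),cv2.boundingRect(k)) for k in blobs(s,"green",30)[:3]])
E
python3 go.py 475 -217 223 -105.3
```

```text
[(array([240.3, 334.3]), (230, 324, 22, 21)), (array([340.5,  71. ]), (334, 61, 14, 21)), (array([533.7,  56.1]), (530, 50, 9, 14))]
[(array([461.2, 190.3]), (454, 186, 15, 10))]
t 3.48 p [505.6 204.6 222. ] rpy [ 1.7996e+02 -2.0000e-02 -1.0540e+02] F [-1.  -0.1 -1.3] op 33.4
shift [414.6 -82.5  -0.9] turn [ 0.04 -0.02 -0.1 ]
```

Request:
move_arm([
  [[8,-2,0],[0,0,0],1],
  [[24,-5,0],[0,0,0],1],
  [[48,-10,0],[0,0,0],1],
  [[76,-15,0],[0,0,0],1],
  [[104,-21,0],[0,0,0],1],
  [[132,-26,0],[0,0,0],1],
  [[160,-32,0],[0,0,0],1],
  [[188,-37,0],[0,0,0],1],
  [[216,-43,0],[0,0,0],1],
  [[244,-49,0],[0,0,0],1],
])

```text
clock: 4.32
tool_pos: [0.4872, -0.0458, 0.2221]
orientation: [180.0, -0.0, -105.4]
force: [0.8, 0.3, -0.1]
opening: 0.0336
gripper_force: 30.0
```

Request:
move_arm([
  [[28,-6,0],[0,0,0],1],
  [[56,-11,0],[0,0,0],1],
  [[84,-17,0],[0,0,0],1],
  [[112,-22,0],[0,0,0],1],
  [[136,-27,0],[0,0,0],1],
  [[154,-31,0],[0,0,0],1],
  [[166,-33,0],[0,0,0],1],
  [[170,-34,0],[0,0,0],1],
  [[170,-34,0],[0,0,0],1],
  [[170,-34,0],[0,0,0],1],
])

```text
clock: 5.15
tool_pos: [0.4754, -0.2167, 0.2221]
orientation: [180.0, -0.0, -105.4]
force: [0.4, 1.4, -0.5]
opening: 0.0338
gripper_force: 30.0
```

```bash
python3 - <<'E'
from h import *;from plant import ctrl
HSV["green"]=((45,90,30),(85,255,255))
for n in("scene","top","wrist"):
    s=ctrl.snapshot(n);cv2.imwrite(f"pics/{n}3.png",s["color"])
    print(n,[(cen(k).round(1),cv2.boundingRect(k)) for k in blobs(s,"green",30)[:4]])
a=cv2.imread("pics/scene3.png")[150:400,100:420];b=cv2.imread("pics/top3.png")[120:320,340:540]
cv2.imwrite("pics/c3.png",np.hstack([cv2.resize(a,(512,400)),cv2.resize(b,(280,400))[:, :]]))
E
python3 go.py 475 -217 163 -105.3
```

```text
scene [(array([240.1, 334.1]), (230, 324, 22, 21)), (array([533.7,  56.1]), (530, 50, 9, 14)), (array([507.7,  64.7]), (504, 58, 8, 14)), (array([509.9,  77.9]), (507, 72, 8, 13))]
top []
wrist [(array([317.5, 256.5]), (283, 227, 70, 60)), (array([116.6, 145.9]), (100, 123, 34, 47))]
t 5.3 p [ 476.1 -215.9  222.5] rpy [ 180.      0.   -105.35] F [-0.2  0.  -0.3] op 33.7
shift [ 1.4  0.7 59.5] turn [ 0.    0.   -0.05]
```

View pics/c3.png

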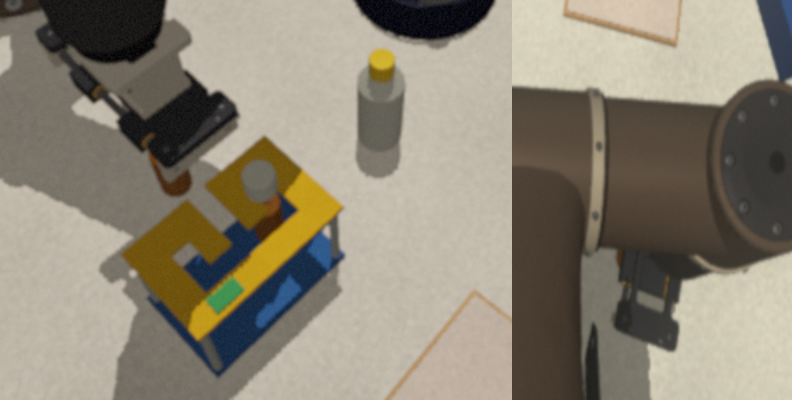

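The crop shows the bottle hanging upright in the jaws in front of the mouth. The tag is at (225,295) in the crop, and the white-capped and wash bottles are undisturbed.

```bash
python3 - <<'E'
from h import *;from plant import ctrl
w=cv2.imread("pics/wrist3.png");s=ctrl.snapshot("wrist");S=ctrl.snapshot("scene")
print((tri(s,[116.6,145.9],S,[240.2,334.2])[0]*1e3).round(1),(onz(s,[116.6,145.9],.133)*1e3).round(1),(onz(s,cen(blobs(s,"green",500)[0]),.215)*1e3).round(1))
# slot edges in the wrist view: yellow boundary along row(s)
ks=blobs(s,"yellow",300);print([(cv2.boundingRect(k),cv2.contourArea(k)) for k in ks])
c=np.array([571.2,-243.5]);a=np.radians(-15.3);R=np.array([[np.cos(a),-np.sin(a)],[np.sin(a),np.cos(a)]])
for k in ks[:3]:
    q=cv2.approxPolyDP(k,3,True)[:,0]
    print([(p.tolist(),(R.T@(onz(s,p,.13)[:2]*1e3-c)).round(1).tolist()) for p in q])
E
```

```text
[ 603.3 -303.6  131.1] [ 601.9 -304.   133. ] [ 474.7 -223.   215. ]
[((87, 81, 181, 195), 17745.5), ((183, 220, 87, 34), 2315.0)]
[([87, 82], [59.2, -93.5]), ([129, 275], [58.2, 57.2]), ([160, 251], [29.0, 35.0]), ([139, 135], [29.9, -57.6]), ([141, 128], [27.6, -62.6]), ([215, 131], [-25.1, -60.5]), ([216, 160], [-23.7, -39.5]), ([174, 161], [7.3, -38.7]), ([178, 195], [8.0, -12.5]), ([266, 195], [-59.2, -12.5]), ([260, 81], [-59.2, -94.0])]
[([268, 222], [-59.7, 9.7]), ([185, 222], [5.5, 9.7]), ([186, 251], [8.0, 35.0]), ([200, 253], [-3.2, 36.8]), ([219, 248], [-19.0, 32.3]), ([228, 253], [-25.9, 36.8]), ([249, 253], [-42.9, 36.8]), ([257, 239], [-50.2, 24.4]), ([269, 239], [-59.7, 24.4])]
```

View pics/wrist3.png

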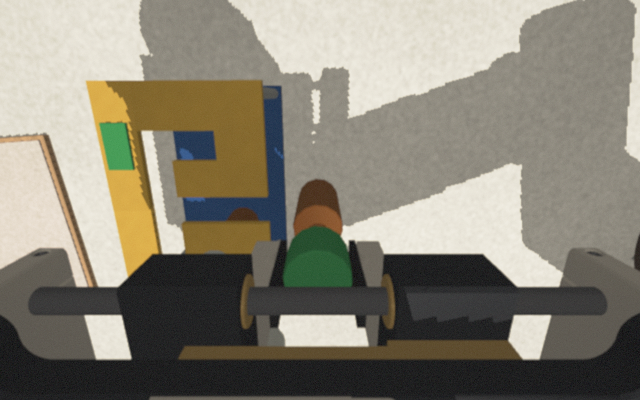

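The wrist view shows the stem, at rows 195 to 222, and the bay, at rows 131 to 160. They fit the rack pose to about 1 mm, with the stem centre at rack y of about -1. The next steps are lower, then enter.

Request:
move_arm([
  [[1,0,12],[0,0,0],1],
  [[2,1,28],[0,0,0],1],
  [[2,1,44],[0,0,0],1],
  [[2,1,55],[0,0,0],1],
  [[2,1,59],[0,0,0],1],
  [[2,1,59],[0,0,0],1],
  [[2,1,59],[0,0,0],1],
])

```text
clock: 5.98
tool_pos: [0.4751, -0.2179, 0.164]
orientation: [-180.0, -0.0, -105.4]
force: [0.1, -0.4, 0.1]
opening: 0.0333
gripper_force: 30.0
```

```bash
python3 go.py 474.5 -217.9 163 -105.3; python3 go.py 589.3 -249.3 163 -105.3|tail -1;  python3 - <<'E'
from h import *;from plant import ctrl
HSV["green"]=((45,90,30),(85,255,255))
s=ctrl.snapshot("scene");cv2.imwrite("pics/c4.png",cv2.resize(s["color"][190:390,120:360],None,fx=3,fy=3))
E
```

```text
t 5.98 p [ 475.1 -217.9  164. ] rpy [-1.7998e+02 -1.0000e-02 -1.0535e+02] F [ 0.1 -0.4  0.1] op 33.3
shift [0.1 0.5 1. ] turn [-0.02 -0.01 -0.05]
shift [  -0.  -118.5    1.1] turn [-0.02 -0.01 -0.05]
```

View pics/c4.png

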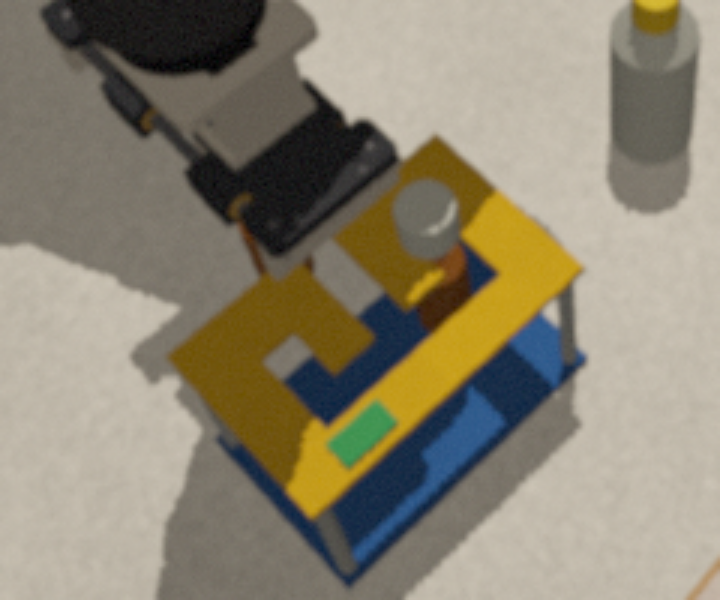

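The bottle is in front of the mouth and low enough. The white cap, at (427,215), is well below the gripper body. I'll enter the stem.

Request:
move_arm([
  [[0,-5,0],[0,0,0],1],
  [[0,-12,0],[0,0,0],1],
  [[0,-20,0],[0,0,0],1],
  [[0,-28,0],[0,0,0],1],
  [[0,-36,0],[0,0,0],1],
  [[0,-44,0],[0,0,0],1],
  [[0,-52,0],[0,0,0],1],
  [[0,-58,0],[0,0,0],1],
  [[0,-60,0],[0,0,0],1],
  [[0,-60,0],[0,0,0],1],
])

```text
clock: 6.87
tool_pos: [0.5329, -0.2341, 0.1632]
orientation: [180.0, -0.0, -105.4]
force: [-0.6, -0.2, -1.4]
opening: 0.0335
gripper_force: 30.0
```

Request:
move_arm([
  [[0,-5,0],[0,0,0],1],
  [[0,-12,0],[0,0,0],1],
  [[0,-20,0],[0,0,0],1],
  [[0,-28,0],[0,0,0],1],
  [[0,-36,0],[0,0,0],1],
  [[0,-44,0],[0,0,0],1],
  [[0,-52,0],[0,0,0],1],
  [[0,-57,0],[0,0,0],1],
  [[0,-58.5,0],[0,0,0],1],
  [[0,-58.5,0],[0,0,0],1],
])

```text
clock: 7.7
tool_pos: [0.5891, -0.2496, 0.1632]
orientation: [180.0, -0.0, -105.4]
force: [0.1, -0.1, -0.1]
opening: 0.0336
gripper_force: 30.0
```

```bash
python3 go.py 589.3 -249.3 163 -105.3;python3 go.py 576.2 -297.5 163 -105.3
```

```text
t 7.7 p [ 589.1 -249.6  163.2] rpy [ 179.97   -0.   -105.4 ] F [ 0.1 -0.1 -0.1] op 33.6
shift [-0.4 -0.1  0.2] turn [ 0.03 -0.   -0.1 ]
t 7.7 p [ 589.1 -249.6  163.2] rpy [ 179.97   -0.   -105.4 ] F [ 0.1 -0.1 -0.1] op 33.6
shift [49.6 -0.2  0.2] turn [ 0.03 -0.   -0.1 ]
```

Request:
move_arm([
  [[4,0,0],[0,0,0],1],
  [[10,0,0],[0,0,0],1],
  [[17,0,0],[0,0,0],1],
  [[24,0,0],[0,0,0],1],
  [[31,0,0],[0,0,0],1],
  [[38,0,0],[0,0,0],1],
  [[44,0,0],[0,0,0],1],
  [[48,0,0],[0,0,0],1],
  [[49.5,0,0],[0,0,0],1],
  [[49.5,0,0],[0,0,0],1],
])

```text
clock: 8.53
tool_pos: [0.5756, -0.2977, 0.1635]
orientation: [180.0, -0.0, -105.4]
force: [-0.7, 0.7, -0.7]
opening: 0.0336
gripper_force: 30.0
```

Request:
move_arm([
  [[0,3,0],[0,0,0],1],
  [[0,8,0],[0,0,0],1],
  [[0,14,0],[0,0,0],1],
  [[0,20,0],[0,0,0],1],
  [[0,25,0],[0,0,0],1],
  [[0,28,0],[0,0,0],1],
  [[0,30,0],[0,0,0],1],
  [[0,30,0],[0,0,0],1],
])

```text
clock: 9.2
tool_pos: [0.5465, -0.2891, 0.1638]
orientation: [-180.0, 0.0, -105.4]
force: [0.9, 0.2, -1.6]
opening: 0.0333
gripper_force: 30.0
```

```bash
python3 go.py 542.9 -288.4 153 -105.3;  python3 - <<'E'
from h import *;from plant import ctrl
s=ctrl.snapshot("scene");cv2.imwrite("pics/c5.png",cv2.resize(s["color"][190:390,120:360],None,fx=3,fy=3))
w=ctrl.snapshot("wrist")["color"];cv2.imwrite("pics/w5.png",w)
E
```

```text
t 9.2 p [ 546.5 -289.1  163.8] rpy [-179.98    0.   -105.39] F [ 0.9  0.2 -1.6] op 33.3
shift [ 0.2  3.7 10.8] turn [-0.02  0.   -0.09]
```

View pics/c5.png

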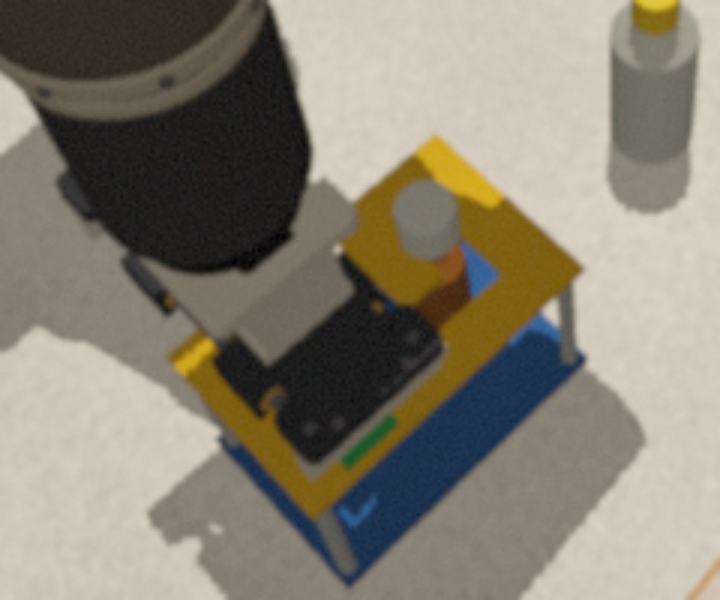

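The gripper is over the free bay, in line with the tag at (368,440), and the white-capped bottle is still in place. I'll move home and lower.

Request:
move_arm([
  [[0,2,0],[0,0,0],1],
  [[0,4,0],[0,0,0],1],
  [[0,4,3],[0,0,0],1],
  [[0,4,6],[0,0,0],1],
  [[0,4,7],[0,0,0],1],
  [[0,4,8],[0,0,0],1],
  [[0,4,8],[0,0,0],1],
  [[0,4,8],[0,0,0],1],
])

```text
clock: 9.97
tool_pos: [0.543, -0.2882, 0.1554]
orientation: [180.0, -0.0, -105.4]
force: [-0.7, 0.8, -1.3]
opening: 0.0336
gripper_force: 30.0
```

Request:
move_arm([
  [[0,0,1],[0,0,0],1],
  [[0,0,1],[0,0,0],1],
  [[0,0,1],[0,0,0],1],
])

```text
clock: 10.22
tool_pos: [0.543, -0.2882, 0.1545]
orientation: [180.0, 0.0, -105.4]
force: [0.5, 0.0, -1.2]
opening: 0.0331
gripper_force: 30.0
```

Request:
move_arm([
  [[0,0,1],[0,0,0],1],
  [[0,0,1],[0,0,0],1],
  [[0,0,1],[0,0,0],1],
])

```text
clock: 10.47
tool_pos: [0.5429, -0.2882, 0.1535]
orientation: [180.0, -0.0, -105.4]
force: [-0.1, 0.5, 1.0]
opening: 0.0336
gripper_force: 30.0
```

Request:
move_arm([
  [[0,0,1],[0,0,0],1],
  [[0,0,1],[0,0,0],1],
  [[0,0,1],[0,0,0],1],
])

```text
clock: 10.72
tool_pos: [0.5431, -0.2883, 0.153]
orientation: [-180.0, -0.0, -105.4]
force: [-1.1, 1.2, 3.4]
opening: 0.0333
gripper_force: 30.0
```

Contact comes at the expected height. I'll let go and rise.

Request:
move_arm([
  [[0,0,0],[0,0,0],0.6],
  [[0,0,0],[0,0,0],0.4],
  [[0,0,0],[0,0,0],0.4],
  [[0,0,0],[0,0,0],0.4],
  [[0,0,0],[0,0,0],0.4],
  [[0,0,-5],[0,0,0],0.4],
  [[0,0,-15],[0,0,0],0.4],
  [[0,0,-30],[0,0,0],0.4],
  [[0,0,-50],[0,0,0],0.4],
  [[0,0,-75],[0,0,0],0.4],
])

```text
clock: 11.55
tool_pos: [0.5424, -0.2881, 0.2281]
orientation: [179.9, -0.0, -105.4]
force: [0.7, 0.1, -0.5]
opening: 0.0528
gripper_force: 0.0
```

Request:
move_arm([
  [[-5,20,-20],[0,0,0],0.4],
  [[-30,30,-40],[0,0,0],0.4],
  [[-65,30,-50],[0,0,0],0.4],
  [[-105,30,-50],[0,0,0],0.4],
  [[-145,30,-50],[0,0,0],0.4],
  [[-185,30,-50],[0,0,0],0.4],
  [[-220,30,-50],[0,0,0],0.4],
  [[-240,30,-50],[0,0,0],0.4],
  [[-250,30,-50],[0,0,0],0.4],
  [[-250,30,-50],[0,0,0],0.4],
])

```text
clock: 12.38
tool_pos: [0.581, -0.0374, 0.2784]
orientation: [-179.9, 0.0, -105.2]
force: [-0.7, -0.3, 0.1]
opening: 0.0527
gripper_force: 0.0
```

```bash
python3 - <<'E'
from h import *;from plant import ctrl
HSV["green"]=((45,90,30),(85,255,255))
S,T=ctrl.snapshot("scene"),ctrl.snapshot("top")
for s in(S,T): print([(cen(k).round(1),cv2.boundingRect(k),cv2.contourArea(k)) for k in blobs(s,"green",30)[:4]])
print(ctrl.get_obs()["clock"])
c=np.array([570.7,-244.2]);a=np.radians(-15.3);R=np.array([[np.cos(a),-np.sin(a)],[np.sin(a),np.cos(a)]])
k=lambda s:[cen(k) for k in blobs(s,"green",100)]
for p in k(S):
  for q in k(T):
    r,g=tri(S,p,T,q)
    if g<.006: print((r*1e3).round(1),round(g*1e3,1),"rack",(R.T@(r[:2]*1e3-c)).round(1))
cv2.imwrite("pics/c6.png",np.hstack([cv2.resize(S["color"][190:390,140:360],(440,400)),cv2.resize(T["color"][130:280,360:510],(360,400))]))
E
```

```text
[(array([212.6, 305.2]), (201, 293, 23, 25), 408.0), (array([240.3, 334.3]), (230, 324, 22, 21), 201.5), (array([533.7,  56.1]), (530, 50, 9, 14), 36.5), (array([507.7,  64.7]), (504, 58, 8, 14), 32.5)]
[(array([458.5, 214.5]), (451, 207, 16, 16), 179.5), (array([461.2, 190.3]), (454, 186, 15, 10), 80.5)]
12.4833
[ 544.8 -290.2  146.2] 1.6 rack [-12.9 -51.2]
```

View pics/c6.png

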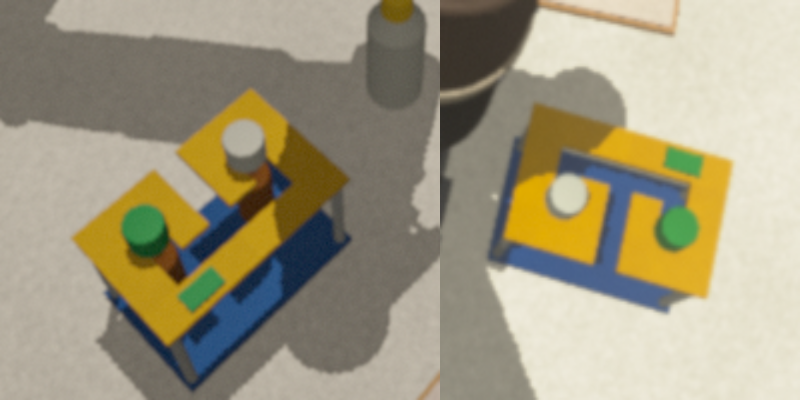

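The green bottle hangs straight in the free bay, mirroring the white-capped one. Its cap centre is measured at rack (-13, -51) and z 146, against an expected (-15, -50) and 145. I'm handing in.

```bash
python3 -c "
from plant import ctrl
print(ctrl.close_job())"
```

```text
the job is handed in; nothing more can be done
None
```

I moved the green-capped bottle from the rotor to the free bay; it hangs upright, let go, its cap measured about 2 mm from the hanging place, and I handed the job in at about 12.5 s (no verdict was returned).

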